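# Close the specimen slide and index it under the lens

## Robot

A 6-joint arm with a two-finger parallel gripper is mounted at the origin on a cart in front of the work surface, level with it; the furniture and walls round the work are solid. World frame = base frame: x ahead of the robot, y to its left, z up, the work surface at z = 0. Lengths are in m, angles in rad, forces in N, time in s.
With the tool pointing down it reaches from about 0.35 to 0.975 m from the base axis. Payload 4.9 kg.
Tool frame: the origin (TCP) lies midway between the tips of the shut fingers; the grasp point (between the pads) lies 19 mm behind it; x points along the fingers, y is the direction in which the jaws open and shut, and the axes are right-handed (so a half turn about x gives the same grasp; the last joint's range is limited). The gripper opens to 85 mm and grips with 20 to 120 N. Pads are 22 mm wide; open, the fingers measure 114 mm over their backs; the gripper's body (76 mm by 85 mm) begins 54 mm behind the grasp point. The pads swing forward as they close: fully open they stand 13 mm farther back than shut.
Start: joints at [-1.46, 0.053, 1.613, -0, 1.476, -0.119], TCP at [0.142, -0.609, 0.231] pointing down, gripper open.
Joint ranges: [-3.01, 3.01], [-1.01, 2.22], [0.06, 2.58], [-1.02, 4.17], [0.09, 2.62], [-3.14, 3.14]. Speed limits (rad/s): [2.57, 2.57, 3.14, 3.14, 3.14, 3.14].

## Interface

Orientations are given as a rotation vector (axis times angle).
In Python, from station import ctrl gives the robot as it stands.
- The arm moves only by the shell command python3 -m handwheel 'ROWS' [FORCE]. ROWS is JSON, a list of rows, each a list of 3 entries, a list of its own where there are three numbers: the finger opening in m, from 0 to 0.0854, then the shift along the tool's x, y, z in m, then the turn, a rotation vector about the tool's x, y, z in degrees. In form: [[claw, [dx, dy, dz], [ax, ay, az]], ...]. A call has 1 to 10 rows; each row shifts and turns the commanded pose from where the row before left it, along the tool's axes as they then stand; what a row does not reach is not made up. A row lasts 1/12 s, in which the tool goes at most 41.7 mm and 7.16 degrees, less where a joint would pass 70% of its speed; a pose out of reach is approached as far as the arm can. A call with a gripper value outside its range is refused whole. The fingers move at their own pace and stop on an object; FORCE is the grip in N (left out, the last holds). Time passes only in rows, so rows that do not move let the fingers close. It gives the time, the measured TCP pose, the force and the opening at its end, in the units of the state.
- ctrl.get_obs(): the state, without advancing time (a new reading comes with each control period).
- ctrl.get_image(name): name is "scene" or "top"; returns the picture (420x560x3 uint8, red, green, blue); there is no depth.
- ctrl.camera_params(name): a dict with "vertical_fov" (degrees; the focal length in pixels is half the picture's height over the tangent of half this angle, whatever the lens; pixels are square), "cx", "cy" (the principal point, pixels), "rvec" (rotation vector, rad) and "tvec" (3), from world to camera coordinates, as OpenCV has them. Camera axes: x right, y down, z forward; pixel columns grow to the right and rows downward; lengths in m; the calibration is good to about 2 mm. A picture is of the moment at which its call begins. camera_params takes no time and is no camera call.
- ctrl.finish_job(): hands the job in, once; it reports no verdict.
Trained networks look in the newest picture that a camera, given by its name, has taken for a name from the list of things; names that differ only in an ending like _2 or _b are one class to them, and where a whole thing is asked for, a point or a joint stands for the part that bears it (a point fixed in the world has none). Each returns a list of dicts, best first, with "score" (0 to 1); they miss things now and then, are a little off and sometimes report something else, mostly with a low value. They report only what shows in the picture. A call takes as long as a camera call. They do not tell look-alikes from the thing itself.
- ctrl.look_for(thing, camera): "box" ([centre column, centre row, width, height] in pixels, round what is visible of it).
- ctrl.silhouettes(thing, camera): "mask" (420x560 bool, what is visible of it) and "box" ([centre column, centre row, width, height] in pixels, round what is visible of it).
- ctrl.tip_of(thing, camera): "centre" ([row, column] in pixels: a listed point, or the origin of a listed thing).
The state is a dict: "t": time; "q": joint angles; "dq": joint speeds; "effort": joint torques, N m; "tool_pos": TCP position; "tool_rot": TCP orientation; "contact_force": force on the tool from outside, world axes, zero at the start; "wrist_torque": the same for the moment, N m; "opening": finger opening in m.
Only numpy, scipy, OpenCV 4.12 (cv2) and the standard library are available. Lean on these libraries where they do the work, as an engineer would, in place of code of your own. Each camera call takes 0.05 s, during which the arm holds its last target.

## Task

The cast puck is already loaded in the specimen slide. Fold its hinged retaining frame down flat over the puck, and only then slide the carriage by its knob along the rail until the ball clicks into the notch that puts the puck under the inspection lens. Finish holding the knob: keep your grip on it with the slide resting in the notch, do not let go, and leave the things standing around it where they are.

Things in the scene. Friction and masses are not known exactly. Their poses are not given: they have to be found in the camera images.
- nest (a point): Centre of the puck's nest on the carriage, level with the nest block's top, 60 mm above the bench. Axes: y along the rail, x across it, toward the frame's hinge (away from the robot), z up. The carriage slides toward -y of this point. Nest block 70 x 70 mm, 24 mm high, round pocket 41.5 mm wide, 23 mm deep. At the start nothing stands above the carriage but its own open frame.
- carriage (a joint): Travel in m: 0 at the loading end (start, a stop), 0.210 at the far stop. Friction 1.5 N; stays where left. A sprung ball (7 N) rides on a strip beside the rail and drops 2 mm into an 8 mm wide notch when the nest is under the lens, after 0.11 to 0.17. Within 3 mm of its middle the notch centres a loose carriage; leaving it takes about 12 N. It can overrun and be brought back.
- slide_base: The slide's base, fixed to the bench: aluminium plate 100 x 420 mm, 10 mm thick, with the rail on it. Origin on the bench under the nest's place at the loading end; axes as point nest. It reaches 150 mm toward +y, 270 mm toward -y. The carriage on it is a plate 78 mm wide, 196 mm long (157 mm toward +y of the nest, 39 mm toward -y), its top 36 mm above the bench.
- frame (a joint): Angle of the retaining frame in rad: 0 lying flat on the nest block (shut), growing as it opens; starts between 1.25 and 1.7 (near upright). Stiff hinge: it stays at any angle; about 1 N at its edge moves it.
- frame_hinge (a point): On the hinge axis (mid-length), 38.5 mm beyond the nest centre (+x), 62.5 mm above the bench; axis parallel to the rail. The frame is a 70 x 70 mm plate, 5 mm thick, with a 34 mm window, 3.5 to 73.5 mm from the axis. Shut, its top is 65.5 mm above the bench. This point turns with it: -x points to the tab, z out of the outer face, which looks away from the robot when open.
- frame_tab (a point): Middle of the outer face of the frame's front tab (4 mm thick, 26 mm wide), 81.5 mm from the hinge axis; the tab ends 91.5 mm from it. Outer faces of tab and frame lie 3 mm to the outer side of the axis. Turns with the frame, axes as frame_hinge.
- knob_center (a point): Middle of the carriage's black ribbed knob: upright, round, 22 mm wide over the ribs, top 80 mm above the bench; grip it between 45 and 76 mm; this point is 60 mm above the bench. It stands on the carriage plate 135 mm from the nest centre toward +y of point nest; nothing within 35 mm of it at its height.
- knob: The same knob, which can be spun on its upright stud (stiff, of no account); origin at its foot on the carriage plate, 36 mm above the bench.
- lens_axis (a point): Point on the axis of the inspection lens, 60 mm above the bench; with the ball in the notch point nest is here. Axes as point nest. The lens is an upright black barrel 44 mm wide under a 46 mm grey box, 88 to 263 mm above the bench, on an arm from a column 100 mm behind it (+x). The stand and the notched strip are fixed together, somewhere along the rail.
- puck_center (a point): Middle of the brown cast puck in the nest, 40 mm in diameter, 22 mm high, loose in its pocket; its top lies 1 mm below the nest block's top.
- capped_vial_center (a point): Middle of a bystander: a capped sample vial, 28 mm in diameter, 66 mm high, standing 0.11 to 0.14 m behind the nest (+x). Leave alone.
- next_puck_center (a point): Middle of a bystander: a second cast puck, 40 mm in diameter, 22 mm high, on the bench to the right. Leave alone.
- wrench_center (a point): Middle of a bystander: an open-ended steel spanner lying flat, 181 x 30 x 7 mm, on the bench to the right. Leave alone.
- dish_center (a point): Middle of a bystander: an empty aluminium weighing dish, 68 mm in diameter, 15 mm high, behind the rail on the left. Leave alone.
- tape_center (a point): Middle of a bystander: a roll of tape lying flat, 64 mm in diameter, 18 mm high, left of the rail. Leave alone.
Not all that is in view belongs to the job. What is shaped like the part that bears puck_center but blue is not meant.

How it is judged:
On the way, in this order (a step that is already met when the one before it is completed fails the run):
1. the retaining frame is shut flat over the puck (value of joint frame below 0.06 rad and horizontal distance between puck_center and nest below 0.004 m and z of puck_center in the frame of nest between -0.016 and -0.008 m and angle between puck_center's own z axis and vertical below 0.12 rad), for 0.2 s.
2. the carriage, held by its knob, is in the notch under the lens (y of nest in the frame of lens_axis between -0.002 and 0.002 m and value of joint frame below 0.06 rad and contact force between the fingers and knob above 5 N), for 0.2 s.
At the end, for the whole second after the job is handed in: The fingers still grip the carriage's knob (more than 5 N); the nest is within 2 mm of the lens axis along the rail (ball in the notch) and the carriage at rest; the retaining frame is shut to within 0.06 rad; the puck sits flat in its nest (all of step 2 and velocity of joint carriage between -0.005 and 0.005 m/s and horizontal distance between puck_center and nest below 0.004 m and z of puck_center in the frame of nest between -0.016 and -0.008 m and angle between puck_center's own z axis and vertical below 0.12 rad); the arm keeps its last pose, push and grip.
It fails at once if the carriage is moved more than 20 mm while the retaining frame still stands open (value of joint carriage above 0.02 m and value of joint frame above 0.2 rad).
It fails at once if the puck comes out of its nest (z of puck_center in the frame of nest above 0 m).
It fails at once if a thing standing round the slide is pushed more than 20 mm (distance of any of capped_vial_center, next_puck_center, wrench_center, dish_center, tape_center from where it was at the start of the episode above 0.02 m).
It also fails if it takes over 45 s, if anything falls off the work surface, if the arm or the gripper's body presses on something with over 40 N, if the wrist force passes 120 N, or if a joint passes its speed limit or range.

## Working session

There is one attempt and no reset: what is moved stays moved. The work goes in short steps, Python scripts to look and compute and a shell command to move; the robot and the scene stay as the last step left them, time stands still between calls to the robot, and variables do not carry over. Pictures are saved under pics/ and viewed, and the job is handed in when it is done.

```bash
mkdir -p pics; ls
python3 - <<'E'
from station import ctrl
import cv2
for n in("scene","top"):
    im=ctrl.get_image(n); cv2.imwrite(f"pics/{n}0.png",im[:,:,::-1]); print(n,ctrl.camera_params(n))
    for th in("nest","knob_center","knob","frame_hinge","frame_tab","lens_axis","puck_center","slide_base","capped_vial_center"):
        try: print(th,[(round(d["score"],2),[round(float(v),1) for v in d["centre"]]) for d in ctrl.tip_of(th,n)][:3])
        except Exception as e: print(th,e)
print(ctrl.get_obs())
E
```

```text
pics
scene {'vertical_fov': 50.08150123053998, 'cx': 274.93211274852007, 'cy': 207.6716686156495, 'rvec': array([ 1.04050698, -2.20564627,  1.24086275]), 'tvec': array([0.39356713, 0.28800482, 1.05598074])}
nest [(0.69, [239.0, 245.8]), (0.3, [254.5, 245.1])]
knob_center [(0.57, [256.2, 210.7])]
knob [(0.53, [266.1, 207.0])]
frame_hinge [(0.76, [236.6, 237.7])]
frame_tab [(0.74, [208.6, 240.1])]
lens_axis [(0.74, [220.6, 291.6]), (0.51, [236.2, 235.7])]
puck_center [(0.71, [253.0, 189.1]), (0.65, [266.0, 207.2]), (0.4, [245.0, 243.2])]
slide_base [(0.94, [255.2, 242.8]), (0.57, [260.3, 207.6])]
capped_vial_center [(0.33, [267.5, 206.2])]
top {'vertical_fov': 56.68167177288983, 'cx': 282.60421445132073, 'cy': 210.83683490209413, 'rvec': array([ 2.1676656 , -2.1735604 ,  0.09126139]), 'tvec': array([0.03843084, 0.58436799, 1.14338906])}
nest [(0.94, [237.3, 231.9])]
knob_center []
knob [(0.41, [238.4, 184.1])]
frame_hinge [(0.6, [218.6, 228.8])]
frame_tab [(0.64, [235.2, 232.8]), (0.61, [220.6, 227.2])]
lens_axis [(0.74, [230.1, 286.2]), (0.52, [166.4, 195.9])]
puck_center [(0.65, [197.2, 189.0]), (0.63, [231.2, 286.1]), (0.43, [236.1, 227.4])]
slide_base [(0.73, [233.4, 231.5])]
capped_vial_center [(0.51, [192.3, 220.5]), (0.45, [239.2, 187.6])]
{'t': 1.0, 'q': array([-1.46002115e+00,  5.26776527e-02,  1.61286573e+00, -2.11522489e-05,
        1.47600825e+00, -1.19001116e-01]), 'dq': array([-3.85001253e-05,  1.62802800e-03,  1.59091321e-03,  5.32060840e-04,
       -6.55576014e-04, -2.33379821e-04]), 'effort': array([-1.63080098e-03, -3.93692064e+01, -3.70473111e+01, -1.82237732e-04,
        4.78416387e-04,  7.97189045e-06]), 'tool_pos': array([ 0.142343  , -0.60856786,  0.23133794]), 'tool_rot': array([ 2.09965997,  0.24225447, -2.09970484]), 'contact_force': array([-0.61634842, -0.07780612,  0.05655921]), 'wrist_torque': array([ 0.00287363, -0.05091464, -0.01851079]), 'opening': 0.08555836797881575}
```

View pics/scene0.png

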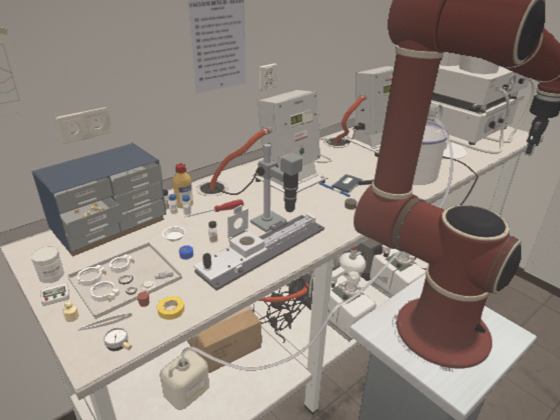

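View pics/top0.png

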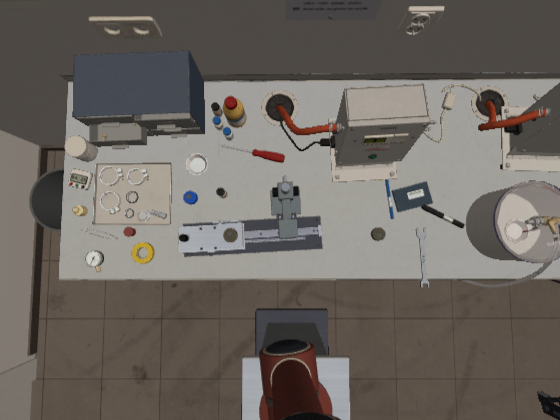

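Run:
```python
import cv2
a=cv2.imread("pics/top0.png")[130:310,130:340]; cv2.imwrite("pics/topcrop0.png",cv2.resize(a,None,fx=3.3,fy=3.3,interpolation=cv2.INTER_CUBIC))
a=cv2.imread("pics/scene0.png")[140:330,150:360]; cv2.imwrite("pics/scenecrop0.png",cv2.resize(a,None,fx=3.1,fy=3.1,interpolation=cv2.INTER_CUBIC))
```

```text
(no output)
```

View pics/topcrop0.png

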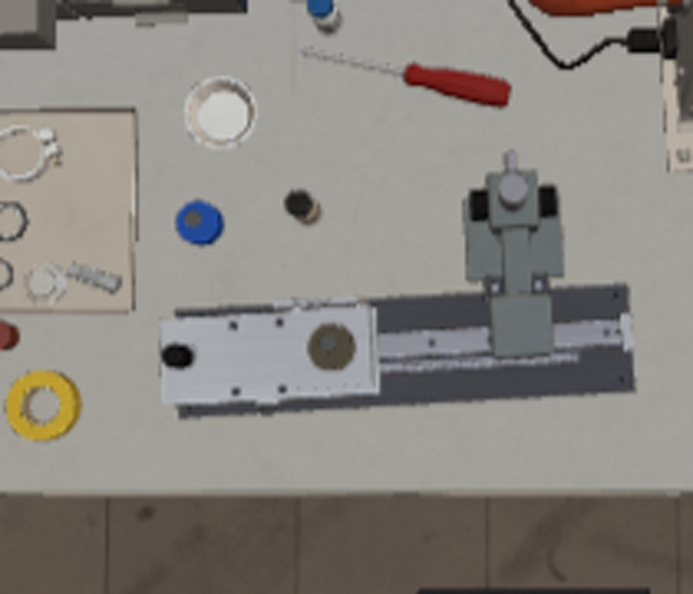

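View pics/scenecrop0.png

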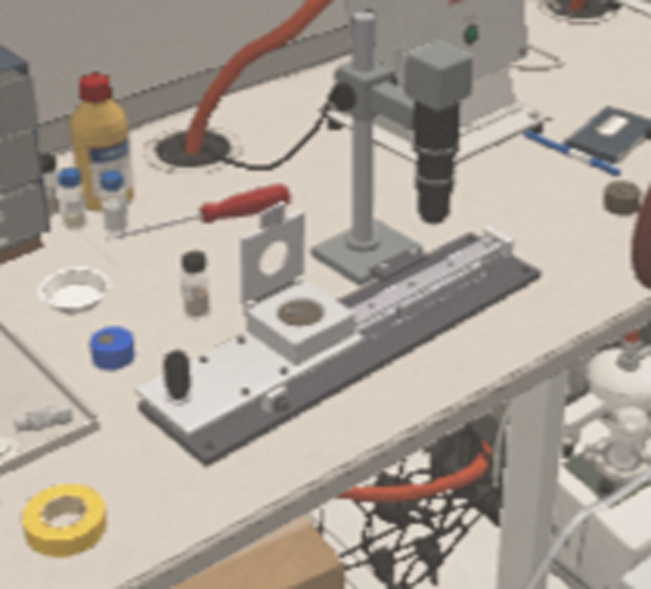

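```bash
cat > h.py <<'E'
import numpy as np,cv2
from station import ctrl
def P(n):
    p=ctrl.camera_params(n); R=cv2.Rodrigues(np.array(p["rvec"]))[0]; t=np.array(p["tvec"]); f=210/np.tan(np.radians(p["vertical_fov"]/2)); return R,t,f,p["cx"],p["cy"]
def plane(n,col,row,z):
    R,t,f,cx,cy=P(n); d=R.T@np.array([(col-cx)/f,(row-cy)/f,1]); c=-R.T@t; return c+d*(z-c[2])/d[2]
def proj(n,X):
    R,t,f,cx,cy=P(n); v=R@np.array(X)+t; return np.array([cx+f*v[0]/v[2],cy+f*v[1]/v[2]])
def tri(c1,c2):
    A=[];b=[]
    for n,(c,r) in(("scene",c1),("top",c2)):
        R,t,f,cx,cy=P(n);u=(c-cx)/f;v=(r-cy)/f
        A+= [R[0]-u*R[2],R[1]-v*R[2]]; b+=[u*t[2]-t[0],v*t[2]-t[1]]
    return np.linalg.lstsq(np.array(A),np.array(b),rcond=None)[0]
E
python3 - <<'E'
from h import *
np.set_printoptions(precision=4,suppress=True)
T=lambda x,y:(130+x/3.3,130+y/3.3)
S=lambda x,y:(150+x/3.1,140+y/3.1)
print("puck",plane("top",*T(331,346),.059),plane("scene",*S(300,312),.059),tri(S(300,312),T(331,346)))
print("knobtop",plane("top",*T(178,355),.078),plane("scene",*S(178,352),.08))
for c in((635,390),(628,285),(178,417)): print("base",plane("top",*T(*c),.01))
for c in((207,462),(540,272)): print("base S",plane("scene",*S(*c),.01))
print("lensbox",plane("top",*T(522,330),.26))
print("barrel bottom tri S z=.088",plane("scene",*S(433,217),.088))
print("vial",plane("scene",*S(197,308),.0),"tape",plane("top",*T(43,405),.01),"dish",plane("top",*T(220,112),.01))
print("column base",plane("scene",*S(363,240),.015), "tab", plane("top",*T(323,300),.14))
E
```

```text
puck [0.5118 0.189  0.059 ] [0.5092 0.1904 0.059 ] [0.5117 0.189  0.0571]
knobtop [0.5038 0.319  0.078 ] [0.504  0.3209 0.08  ]
base [ 0.4724 -0.083   0.01  ]
base [ 0.5688 -0.0777  0.01  ]
base [0.4487 0.3356 0.01  ]
base S [0.4432 0.337  0.01  ]
base S [ 0.468  -0.0778  0.01  ]
lensbox [0.5169 0.0218 0.26  ]
barrel bottom tri S z=.088 [0.521  0.0217 0.088 ]
vial [0.6434 0.2161 0.    ] tape [0.4599 0.46   0.01  ] dish [0.7324 0.3022 0.01  ]
column base [0.619  0.0283 0.015 ] tab [0.5471 0.1844 0.14  ]
```

Run:
```python
from h import *
np.set_printoptions(precision=4,suppress=True)
o=ctrl.get_obs();R=cv2.Rodrigues(o["tool_rot"])[0];print(R,o["t"])
print("bucket",plane("top",525,225,.25),plane("top",468,225,.25))
print("column top",plane("top",130+513/3.3,130+190/3.3,.3))
print("stand base far",plane("top",130+513/3.3,130+275/3.3,.0))
# height of column from scene at its xy
for z in(.26,.3,.34,.38):print(z,proj("scene",[.62,.028,z]),"obs",150+363/3.1,140+15/3.1)
# frame angle candidates: tab end pixel
uy=np.array([-.0565,.9984,0]);ux=np.array([.9984,.0565,0])
n=np.array([.508,.189,.06])
for a in(1.25,1.4,1.55,1.7):
    h=n+ux*.0385+[0,0,.0025]; d=-ux*np.cos(a)+np.array([0,0,np.sin(a)])
    print(a,(proj("scene",h+d*.0915)-[150,140])*3.1,(proj("top",h+d*.0915)-130)*3.3,(proj("scene",h+d*.038)-[150,140])*3.1)
print("knob",(proj("scene",n+uy*.135)-[150,140])*3.1,(proj("top",n+uy*.135+[0,0,.02])-130)*3.3)
```

```text
[[-0.      0.2278 -0.9737]
 [-0.     -0.9737 -0.2278]
 [-1.      0.      0.    ]] 1.0
bucket [ 0.5278 -0.5492  0.25  ] [ 0.5282 -0.4123  0.25  ]
column top [0.6134 0.028  0.3   ]
stand base far [0.5792 0.0283 0.    ]
0.26 [267.2808 146.4244] obs 267.0967741935484 144.83870967741936
0.3 [267.339 133.516] obs 267.0967741935484 144.83870967741936
0.34 [267.399  120.1794] obs 267.0967741935484 144.83870967741936
0.38 [267.4611 106.3928] obs 267.0967741935484 144.83870967741936
1.25 [292.8614 222.5702] [314.6026 335.4596] [282.023 263.172]
1.4 [282.9853 213.2951] [313.2236 318.912 ] [278.054  259.3354]
1.55 [273.0305 205.9327] [312.2109 302.0287] [274.0272 256.23  ]
1.7 [263.2483 200.6324] [311.593  285.2874] [270.038  253.9232]
knob [178.9824 374.3408] [171.8485 358.91  ]
```

```bash
python3 -m handwheel '[[0,[-0.03,0,0],[5,0,0]],[0,[-0.03,0,0],[4.93,0,0]],[0,[-0.01,-0.0285,-0.0242],[0,0,0]],[0,[-0.01,-0.0285,-0.0242],[0,0,0]],[0,[-0.01,-0.0285,-0.0242],[0,0,0]],[0,[-0.01,-0.0285,-0.0242],[0,0,0]],[0,[0,-0.0285,-0.0242],[0,0,0]],[0,[0,-0.0285,-0.0242],[0,0,0]],[0,[0,-0.0285,-0.0242],[0,0,0]],[0,[0,0,0],[0,0,0]]]' 40
cat > st.py <<'E'
from h import *
np.set_printoptions(precision=4,suppress=True)
o=ctrl.get_obs();R=cv2.Rodrigues(o["tool_rot"])[0];print(R);print(o["t"],o["tool_pos"],o["contact_force"],o["opening"],o["q"])
n=np.array([.508,.189,.0]);uy=np.array([-.0565,.9984,0]);ux=np.array([.9984,.0565,0])
d=o["tool_pos"]-n;print("local",ux@d,uy@d,d[2])
E
python3 st.py
```

```text
t: 1.83
tool_pos: [0.3032, -0.3958, 0.3321]
tool_rot: [2.192, 0.069, -2.187]
contact_force: [-0.9, -0.7, -0.4]
opening: 0.0002
[[ 0.0025  0.0627 -0.998 ]
 [ 0.0004 -0.998  -0.0627]
 [-1.     -0.0002 -0.0025]]
1.8333 [ 0.3032 -0.3958  0.3321] [-0.8841 -0.7355 -0.4171] 0.0001953986823584828 [-1.0678 -0.2943  1.7653  0.0024  1.6697  0.4406]
local -0.23747092783838514 -0.572307727098689 0.3321232594880632
```

```bash
python3 -m handwheel '[[0,[-0.002,-0.03575,-0.0195],[0,0,0]],[0,[-0.002,-0.03575,-0.0195],[0,0,0]],[0,[-0.002,-0.03575,-0.0195],[0,0,0]],[0,[-0.002,-0.03575,-0.0195],[0,0,0]],[0,[-0.002,-0.03575,-0.0195],[0,0,0]],[0,[-0.002,-0.03575,-0.0195],[0,0,0]],[0,[-0.002,-0.03575,-0.0195],[0,0,0]],[0,[-0.002,-0.03575,-0.0195],[0,0,0]],[0,[0,-0.03575,-0.0195],[0,0,0]],[0,[0,-0.03575,-0.0195],[0,0,0]]]' && python3 -m handwheel '[[0,[0,-0.03575,-0.0195],[0,0,0]],[0,[0,-0.03575,-0.0195],[0,0,0]],[0,[0,-0.03575,-0.0195],[0,0,0]],[0,[0,-0.03575,-0.0195],[0,0,0]],[0,[0,-0.03575,-0.0195],[0,0,0]],[0,[0,-0.03575,-0.0195],[0,0,0]],[0,[0,0,0],[0,0,0]],[0,[0,0,0],[0,0,0]]]'; python3 st.py
```

```text
t: 2.67
tool_pos: [0.4754, -0.0304, 0.3479]
tool_rot: [2.194, 0.061, -2.191]
contact_force: [0.5, 0.0, 0.3]
opening: -0.0001
t: 3.33
tool_pos: [0.58, 0.1901, 0.346]
tool_rot: [2.189, 0.064, -2.193]
contact_force: [0.1, -0.1, -0.0]
opening: 0.0002
[[-0.002   0.0591 -0.9983]
 [-0.0008 -0.9983 -0.0591]
 [-1.      0.0007  0.002 ]]
3.3333 [0.58   0.1901 0.346 ] [ 0.0568 -0.135  -0.0439] 0.0001741004460119217 [ 0.1951 -0.0229  1.5008 -0.0004  1.6657  1.7068]
local 0.07190046798591 -0.0029345099850726208 0.3460387608450105
```

```bash
python3 -m handwheel '[[0,[0.036,0,0],[0,0,0]],[0,[0.036,0,0],[0,0,0]],[0,[0.036,0,0],[0,0,0]],[0,[0.036,0,0],[0,0,0]],[0,[0.036,0,0],[0,0,0]],[0,[0.036,0,0],[0,0,0]],[0,[0,0,0],[0,0,0]],[0,[0,0,0],[0,0,0]]]'; python3 st.py
python3 - <<'E'
from h import *
a=ctrl.get_image("scene")[140:330,150:360,::-1];b=ctrl.get_image("top")[140:330,130:340,::-1]
cv2.imwrite("pics/s1.png",cv2.resize(a,None,fx=3.1,fy=3.1,interpolation=cv2.INTER_CUBIC))
cv2.imwrite("pics/t1.png",cv2.resize(b,None,fx=3.1,fy=3.1,interpolation=cv2.INTER_CUBIC))
E
```

```text
t: 4.0
tool_pos: [0.5779, 0.1873, 0.1295]
tool_rot: [2.188, 0.059, -2.198]
contact_force: [0.1, 0.8, 0.8]
opening: 0.0
[[-0.0047  0.055  -0.9985]
 [-0.0012 -0.9985 -0.055 ]
 [-1.      0.0009  0.0048]]
4.0 [0.5779 0.1873 0.1295] [0.1181 0.7948 0.8415] 4.8864980587080304e-05 [ 0.1911  0.0971  1.741  -0.0003  1.3083  1.707 ]
local 0.06967875452562741 -0.005654944758944609 0.12950532028100442
```

View pics/s1.png

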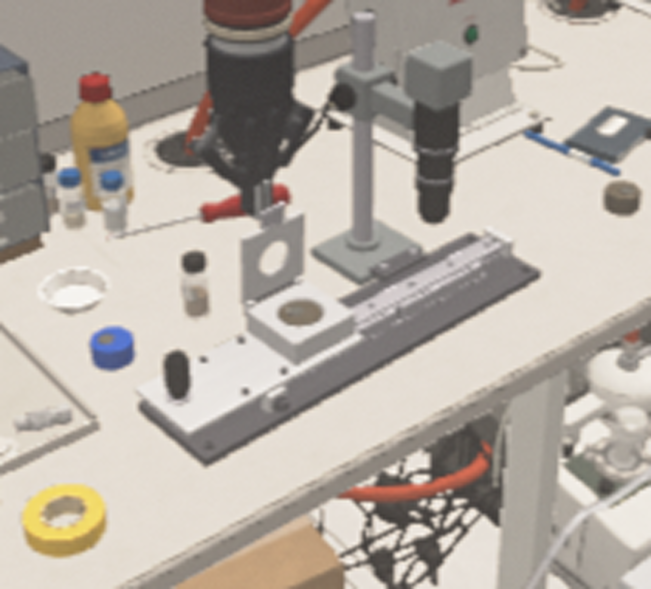

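View pics/t1.png

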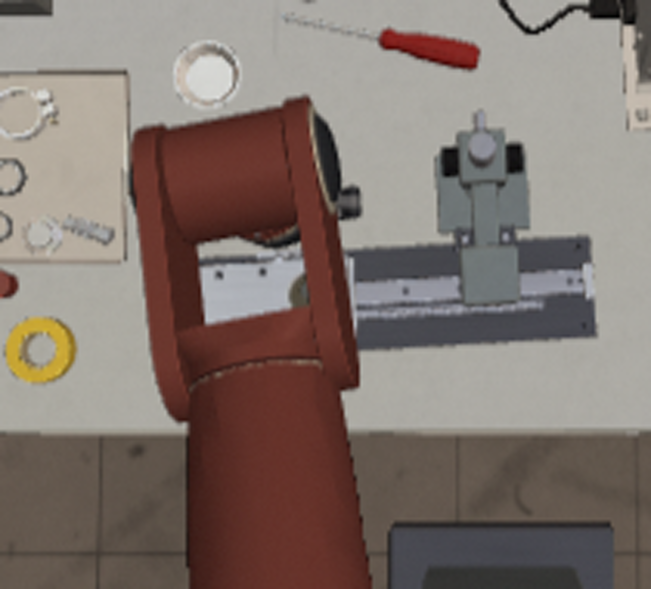

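```bash
python3 -m handwheel '[[0,[0,0,0.01],[0,0,0]],[0,[0,0,0.009],[0,0,0]],[0,[0.001,0,0.0115],[0,0,0]],[0,[0.001,0,0.0115],[0,0,0]],[0,[0.0045,0,0.0095],[0,0,0]],[0,[0.0045,0,0.0095],[0,0,0]],[0,[0,0,0],[0,0,0]]]'; python3 st.py
python3 - <<'E'
from h import *
a=ctrl.get_image("scene")[140:330,150:360,::-1]
cv2.imwrite("pics/s2.png",cv2.resize(a,None,fx=3.1,fy=3.1,interpolation=cv2.INTER_CUBIC))
E
```

```text
t: 4.68
tool_pos: [0.5163, 0.1855, 0.1196]
tool_rot: [2.191, 0.062, -2.194]
contact_force: [-0.2, 0.6, -0.2]
opening: 0.0002
[[-0.0017  0.0571 -0.9984]
 [-0.0002 -0.9984 -0.0571]
 [-1.      0.0001  0.0017]]
4.6833 [0.5163 0.1855 0.1196] [-0.1987  0.5999 -0.231 ] 0.00015796894234327053 [ 0.2091 -0.0318  1.8907  0.0001  1.2844  1.7228]
local 0.008078245896901091 -0.004008411437335675 0.11962640272508891
```

View pics/s2.png

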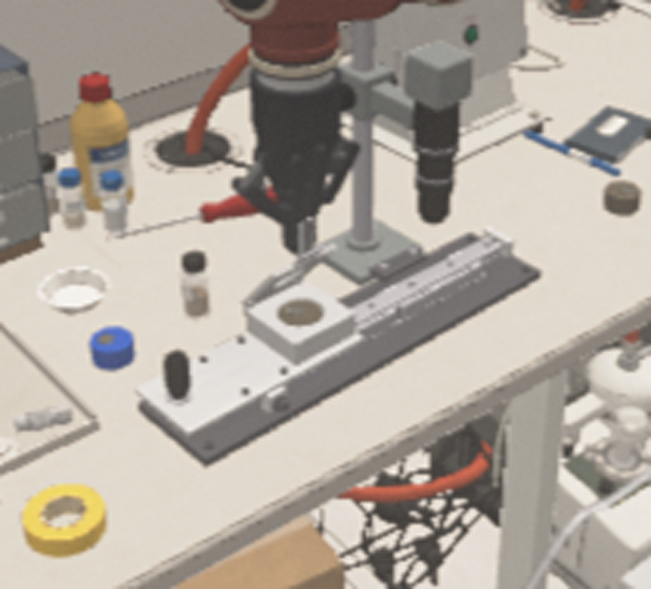

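The frame is leaning over (its far end near crop pixel (300,258)) and the finger tip is behind its top. Carry on along the arc.

```bash
python3 -m handwheel '[[0,[0.0075,0,0.007],[0,0,0]],[0,[0.0075,0,0.007],[0,0,0]],[0,[0.009,0,0.005],[0,0,0]],[0,[0.009,0,0.005],[0,0,0]],[0,[0.009,0,0.003],[0,0,0]],[0,[0.006,0,0.003],[0,0,0]],[0,[0,0,0],[0,0,0]]]'; python3 st.py
python3 - <<'E'
from h import *
a=ctrl.get_image("scene")[140:330,150:360,::-1]
cv2.imwrite("pics/s3.png",cv2.resize(a,None,fx=3.1,fy=3.1,interpolation=cv2.INTER_CUBIC))
E
```

```text
t: 5.32
tool_pos: [0.4865, 0.1834, 0.0697]
tool_rot: [2.187, 0.061, -2.197]
contact_force: [-0.3, 0.1, -0.2]
opening: -0.0001
[[-0.0044  0.0565 -0.9984]
 [-0.001  -0.9984 -0.0565]
 [-1.      0.0007  0.0045]]
5.3167 [0.4865 0.1834 0.0697] [-0.2804  0.1414 -0.1578] -6.441719933792143e-05 [ 0.2172 -0.0356  1.9861 -0.      1.1957  1.7315]
local -0.02181124036097775 -0.004418149069364695 0.06973711843311847
```

View pics/s3.png

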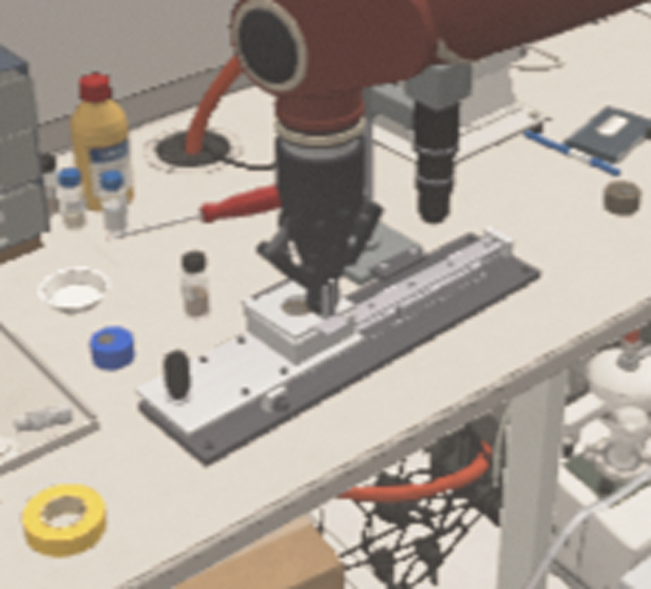

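```bash
python3 -m handwheel '[[0,[0.0025,0,0.001],[0,0,0]],[0,[0.002,0,0],[0,0,0]],[0,[0,0,0],[0,0,0]]]'; python3 -m handwheel '[[0,[0.001,0,0],[0,0,0]],[0,[0.0005,0,0],[0,0,0]],[0,[0,0,0],[0,0,0]]]'
```

```text
t: 5.62
tool_pos: [0.4878, 0.1837, 0.0678]
tool_rot: [2.193, 0.062, -2.193]
contact_force: [0.2, -1.2, 0.3]
opening: -0.0
t: 5.87
tool_pos: [0.4878, 0.1837, 0.0665]
tool_rot: [2.193, 0.062, -2.192]
contact_force: [0.6, -0.4, 0.7]
opening: -0.0
```

```bash
python3 -m handwheel '[[0,[0.001,0,0],[0,0,0]],[0,[0,0,0],[0,0,0]]]'; python3 -m handwheel '[[0,[0.001,0,0],[0,0,0]],[0,[0,0,0],[0,0,0]]]';python3 -m handwheel '[[0,[0.001,0,0],[0,0,0]],[0,[0,0,0],[0,0,0]]]'
```

```text
t: 6.03
tool_pos: [0.4878, 0.1838, 0.0655]
tool_rot: [2.193, 0.062, -2.192]
contact_force: [0.7, 0.4, 0.2]
opening: 0.0002
t: 6.2
tool_pos: [0.4879, 0.1838, 0.0654]
tool_rot: [2.193, 0.062, -2.193]
contact_force: [-2.5, -0.9, 6.2]
opening: -0.0002
t: 6.37
tool_pos: [0.4879, 0.1838, 0.0653]
tool_rot: [2.192, 0.062, -2.193]
contact_force: [-6.4, -1.5, 11.6]
opening: 0.0001
```

```bash
python3 -m handwheel '[[0,[0,0,0],[0,0,0]],[0,[0,0,0],[0,0,0]],[0,[-0.02,0,0],[0,0,0]],[0,[-0.04,0,0],[0,0,0]],[0.085,[-0.035,-0.01,0],[0,0,0]],[0.085,[0,-0.035,-0.005],[0,0,0]],[0.085,[0,-0.035,-0.005],[0,0,0]],[0.085,[0,-0.035,-0.005],[0,0,0]],[0.085,[0,-0.025,-0.005],[0,0,0]],[0.085,[0,0,0],[0,0,0]]]'; python3 st.py
python3 - <<'E'
from h import *
a=ctrl.get_image("scene")[140:330,150:360,::-1];b=ctrl.get_image("top")[140:330,130:340,::-1]
cv2.imwrite("pics/s4.png",cv2.resize(a,None,fx=3.1,fy=3.1,interpolation=cv2.INTER_CUBIC))
cv2.imwrite("pics/t4.png",cv2.resize(b,None,fx=3.1,fy=3.1,interpolation=cv2.INTER_CUBIC))
for th in("knob_center","knob"):
  for n in("scene","top"): print(th,n,[(d["score"],d["centre"]) for d in ctrl.tip_of(th,n)])
E
```

```text
t: 7.2
tool_pos: [0.4996, 0.3285, 0.1584]
tool_rot: [2.192, 0.068, -2.191]
contact_force: [0.3, 0.1, 0.7]
opening: 0.0724
[[ 0.0004  0.0603 -0.9982]
 [ 0.0019 -0.9982 -0.0603]
 [-1.     -0.0018 -0.0006]]
7.2 [0.4996 0.3285 0.1584] [0.3178 0.0845 0.6582] 0.07240761207246037 [0.4566 0.0432 1.747  0.0015 1.3502 1.9667]
local -0.0005493702891575034 0.13975332068743995 0.15836122253050855
knob_center scene [(0.72, [257.2, 206.5])]
knob_center top []
knob scene [(0.47, [267.4, 205.4])]
knob top []
```

View pics/s4.png

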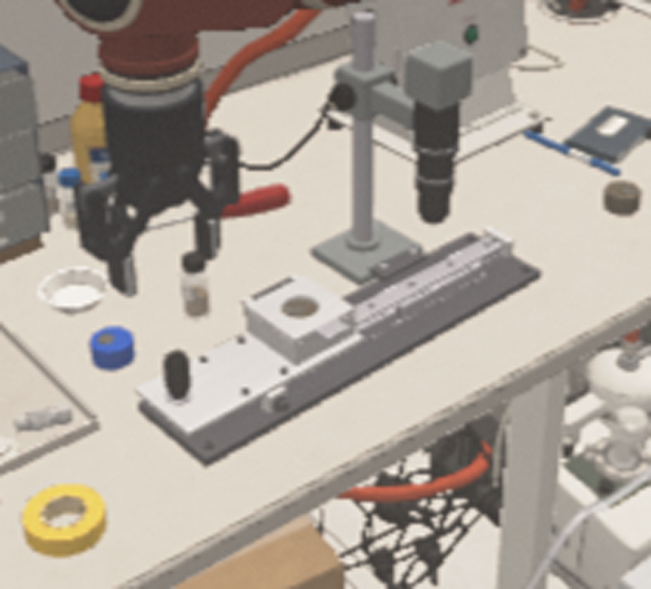

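View pics/t4.png

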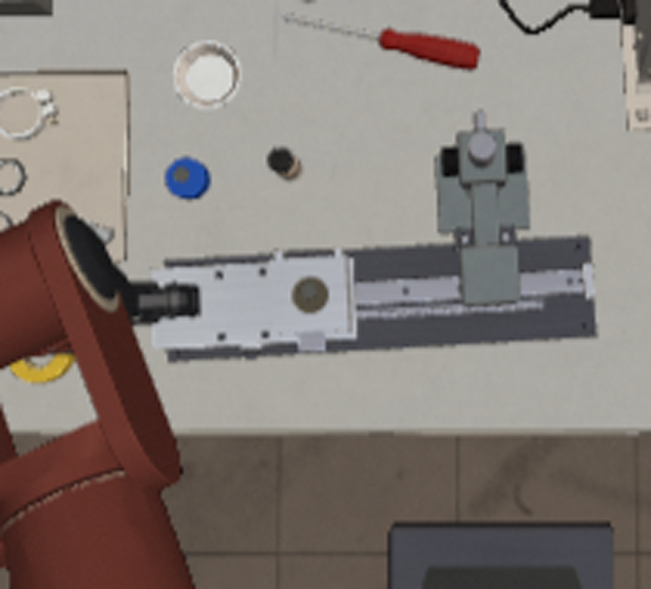

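```bash
python3 -m handwheel '[[0.085,[0.03,0.007,-0.003],[0,0,0]],[0.085,[0.03,0,0],[0,0,0]],[0.085,[0.03,0,0],[0,0,0]],[0.085,[0.0235,0,0],[0,0,0]],[0.085,[0,0,0],[0,0,0]],[0.085,[0,0,0],[0,0,0]]]'; python3 st.py
python3 - <<'E'
from h import *
a=ctrl.get_image("scene")[200:300,150:270,::-1]
cv2.imwrite("pics/s5.png",cv2.resize(a,None,fx=5,fy=5,interpolation=cv2.INTER_CUBIC))
E
```

```text
t: 8.0
tool_pos: [0.502, 0.3165, 0.0436]
tool_rot: [2.189, 0.059, -2.196]
contact_force: [0.2, -0.2, -0.0]
opening: 0.0849
[[-0.0031  0.0553 -0.9985]
 [-0.0015 -0.9985 -0.0553]
 [-1.      0.0013  0.0032]]
8.0 [0.502  0.3165 0.0436] [ 0.2451 -0.2317 -0.0435] 0.08489372724034402 [ 0.4371  0.1682  1.8211 -0.0001  1.1557  1.9526]
local 0.0012380739633192832 0.12759992164213668 0.0435724801936906
```

View pics/s5.png

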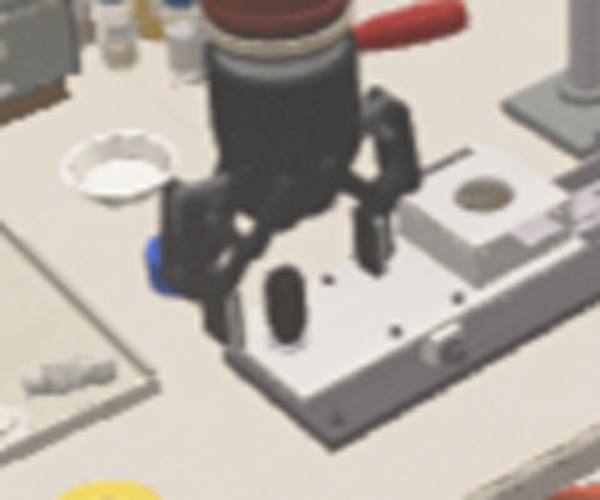

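Run:
```python
from h import *
np.set_printoptions(precision=4,suppress=True)
print(plane("scene",207.4,268.2,.036),plane("scene",205.4,267.4,.036),plane("scene",206.5,257.2,.06),plane("scene",207,253.3,.08),plane("scene",207.2,261,.058))
# finger mid check: project expected tip positions
R=cv2.Rodrigues(ctrl.get_obs()["tool_rot"])[0];p=ctrl.get_obs()["tool_pos"]
for s in(-1,1):
    X=p-R[:,0]*.013+R[:,1]*.0425*s; print((proj("scene",X)-[150,200])*5)
for X in([.504,.322,.06],[.504,.322,.036],[.504,.322,.08]):print((proj("scene",X)-[150,200])*5)
```

```text
[0.5011 0.3262 0.036 ] [0.5072 0.3285 0.036 ] [0.5151 0.3182 0.06  ] [0.5055 0.3212 0.08  ] [0.5026 0.3242 0.058 ]
[228.236  332.6266]
[360.7634 264.7853]
[287.801  299.0577]
[290.7791 335.0002]
[285.2699 268.5116]
```

```bash
python3 -m handwheel '[[0.085,[0,-0.006,-0.001],[0,0,0]],[0.05,[0,0,0],[0,0,0]],[0.03,[0,0,0],[0,0,0]],[0.01,[0,0,0],[0,0,0]],[0.01,[0,0,0],[0,0,0]],[0.01,[0,0,0],[0,0,0]],[0.01,[0,0,0],[0,0,0]]]' 50; python3 st.py
python3 - <<'E'
from h import *
a=ctrl.get_image("scene")[200:300,150:270,::-1]
cv2.imwrite("pics/s6.png",cv2.resize(a,None,fx=5,fy=5,interpolation=cv2.INTER_CUBIC))
E
```

```text
t: 8.63
tool_pos: [0.5038, 0.3239, 0.0453]
tool_rot: [2.193, 0.062, -2.193]
contact_force: [0.0, -0.3, 1.1]
opening: 0.0195
[[ 0.0001  0.0564 -0.9984]
 [ 0.0002 -0.9984 -0.0564]
 [-1.     -0.0002 -0.0001]]
8.6333 [0.5038 0.3239 0.0453] [ 0.0184 -0.3456  1.1452] 0.019527605654992085 [0.4472 0.1755 1.8095 0.0001 1.1564 1.9615]
local 0.003416873517381618 0.13495036449612846 0.04526591264834553
```

View pics/s6.png

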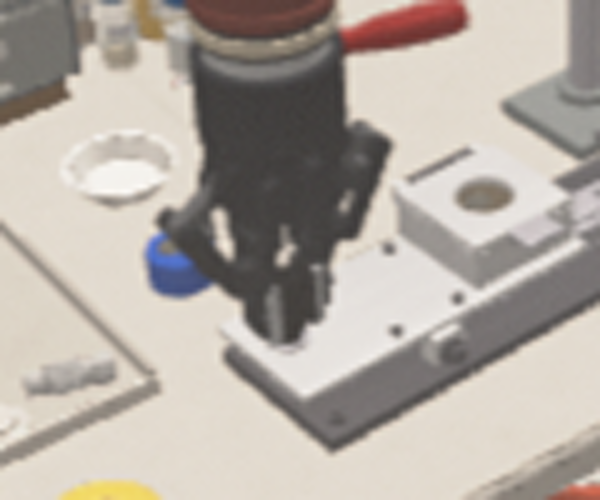

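```bash
python3 -m handwheel '[[0.01,[0,0,0],[0,0,0]],[0.01,[0,0.005,0],[0,0,0]],[0.01,[0,0.01,0],[0,0,0]],[0.01,[0,0.015,0],[0,0,0]],[0.01,[0,0.015,0],[0,0,0]],[0.01,[0,0.01,0],[0,0,0]],[0.01,[0,0.005,0],[0,0,0]],[0.01,[0,0,0],[0,0,0]]]' 80; python3 st.py
python3 - <<'E'
from h import *
a=ctrl.get_image("scene")[140:330,150:360,::-1]
cv2.imwrite("pics/s7.png",cv2.resize(a,None,fx=3.1,fy=3.1,interpolation=cv2.INTER_CUBIC))
E
```

```text
t: 9.35
tool_pos: [0.5072, 0.2627, 0.0453]
tool_rot: [2.192, 0.06, -2.193]
contact_force: [-2.2, -1.6, 6.1]
opening: 0.0189
[[-0.0002  0.0557 -0.9984]
 [-0.0012 -0.9984 -0.0557]
 [-1.      0.0012  0.0002]]
9.35 [0.5072 0.2627 0.0453] [-2.2276 -1.6415  6.1063] 0.018860372939288484 [ 0.3481  0.1155  1.8766 -0.0012  1.15    1.8637]
local 0.0033812890342516883 0.07362207328102918 0.04529899414061448
```

View pics/s7.png

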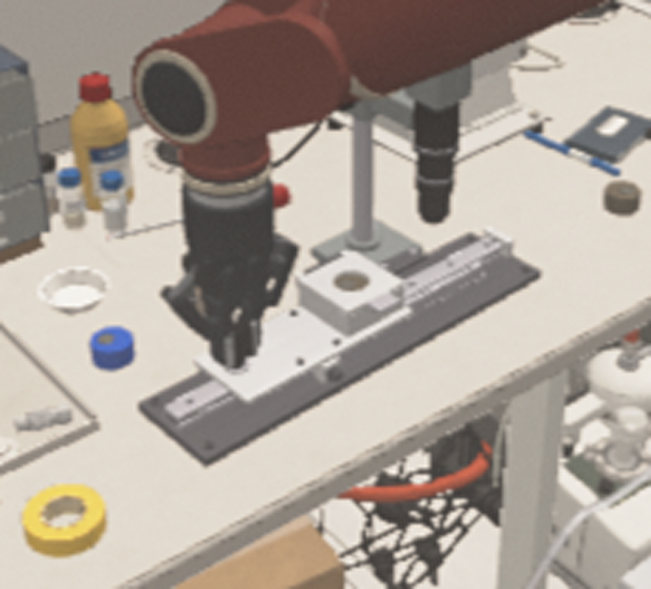

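```bash
python3 -m handwheel '[[0.01,[0,0.005,0],[0,0,0]],[0.01,[0,0.01,0],[0,0,0]],[0.01,[0,0.015,0],[0,0,0]],[0.01,[0,0.01,0],[0,0,0]],[0.01,[0,0.005,0],[0,0,0]],[0.01,[0,0,0],[0,0,0]]]'; python3 st.py
python3 - <<'E'
from h import *
a=ctrl.get_image("scene")[:,150:400,::-1]
cv2.imwrite("pics/s8.png",cv2.resize(a,None,fx=1.4,fy=1.4,interpolation=cv2.INTER_CUBIC))
a=ctrl.get_image("top")[140:330,130:340,::-1]
cv2.imwrite("pics/t8.png",cv2.resize(a,None,fx=3,fy=3,interpolation=cv2.INTER_CUBIC))
E
```

```text
t: 9.9
tool_pos: [0.5097, 0.2179, 0.0453]
tool_rot: [2.192, 0.06, -2.193]
contact_force: [-3.0, -0.7, 6.2]
opening: 0.0187
[[-0.0004  0.0559 -0.9984]
 [-0.0012 -0.9984 -0.0559]
 [-1.      0.0012  0.0004]]
9.9 [0.5097 0.2179 0.0453] [-2.9951 -0.7279  6.2208] 0.018662089982054177 [ 0.2703  0.0778  1.9173 -0.0011  1.1472  1.7856]
local 0.0033279124995274894 0.028756357594272995 0.0452970985857023
```

View pics/s8.png

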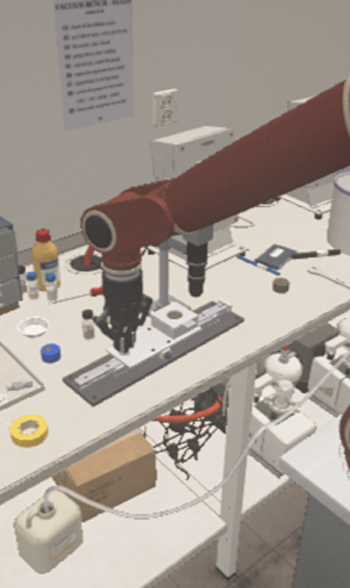

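View pics/t8.png

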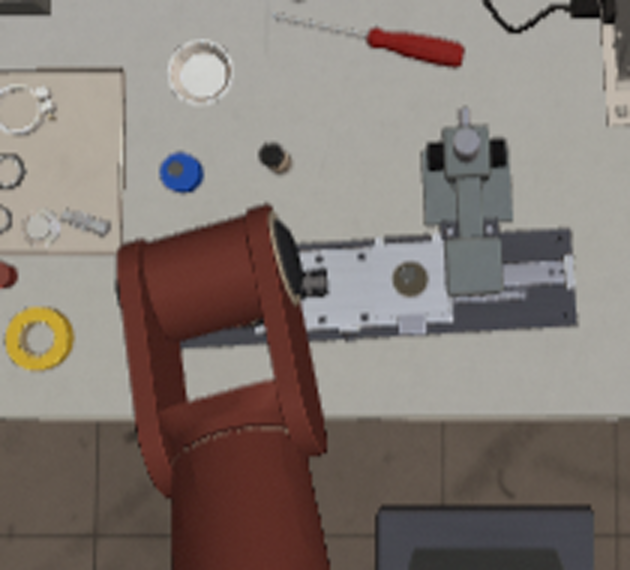

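```bash
python3 -m handwheel '[[0.01,[0,0.007,0],[0,0,0]],[0.01,[0,0.01,0],[0,0,0]],[0.01,[0,0.01,0],[0,0,0]],[0.01,[0,0.01,0],[0,0,0]],[0.01,[0,0.005,0],[0,0,0]],[0.01,[0,0,0],[0,0,0]]]'; for i in 1; do python3 st.py|tail -2; done
python3 - <<'E'
from h import *
np.set_printoptions(precision=4,suppress=True)
im=ctrl.get_image("top");cv2.imwrite("pics/t9.png",cv2.resize(im[170:270,200:340,::-1],None,fx=5,fy=5,interpolation=cv2.INTER_CUBIC))
im=ctrl.get_image("scene");cv2.imwrite("pics/s9.png",cv2.resize(im[170:290,200:340,::-1],None,fx=5,fy=5,interpolation=cv2.INTER_CUBIC))
print([(d["score"],d["centre"]) for d in ctrl.tip_of("nest","scene")],[(d["score"],d["centre"]) for d in ctrl.tip_of("lens_axis","scene")])
E
```

```text
t: 10.5
tool_pos: [0.512, 0.176, 0.0453]
tool_rot: [2.192, 0.06, -2.193]
contact_force: [-3.6, -1.3, 7.7]
opening: 0.019
10.5 [0.512  0.176  0.0453] [-3.6413 -1.2744  7.7136] 0.018959654922737275 [ 0.1942  0.0485  1.9481 -0.0012  1.1457  1.7095]
local 0.003289920778212301 -0.013215718736256996 0.0453064864679663
[(0.59, [223.2, 283.6])] [(0.68, [216.2, 287.7])]
```

View pics/s9.png

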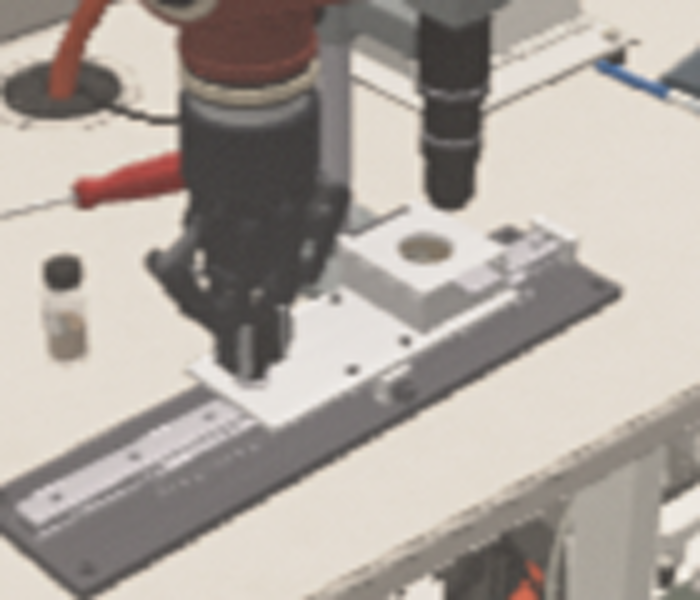

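View pics/t9.png

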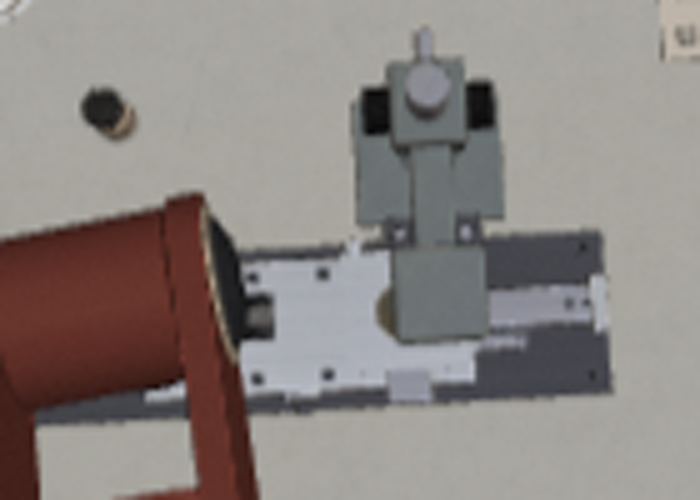

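```bash
python3 - <<'E'
from h import *
np.set_printoptions(precision=4,suppress=True)
uy=np.array([-.0565,.9984,0])
for p in [plane("scene",200+425/5,170+247/5,.059),plane("scene",200+447/5,170+198/5,.088),plane("scene",283.6,223.2,.06),plane("scene",287.7,216.2,.06),plane("top",200+440/5,170+294/5,.263),plane("top",200+409/5,170+387/5,.065)]: print(p,uy@p)
E
python3 -m handwheel '[[0.01,[0,0.004,0],[0,0,0]],[0.01,[0,0,0],[0,0,0]]]'
python3 -m handwheel '[[0.01,[0,0.003,0],[0,0,0]],[0.01,[0,0,0],[0,0,0]]]'
```

```text
[0.5242 0.0364 0.059 ] 0.006730165796510757
[0.5232 0.0209 0.088 ] -0.008693638084053556
[0.5102 0.0541 0.06  ] 0.025200815658790416
[0.5313 0.0195 0.06  ] -0.01060090466629602
[0.5196 0.0222 0.263 ] -0.007160081686702925
[0.4751 0.0391 0.065 ] 0.012210139403561457
t: 10.87
tool_pos: [0.5122, 0.1725, 0.0453]
tool_rot: [2.192, 0.061, -2.193]
contact_force: [-3.9, -0.2, 6.0]
opening: 0.019
t: 11.03
tool_pos: [0.5123, 0.1696, 0.0453]
tool_rot: [2.192, 0.061, -2.193]
contact_force: [-3.6, 0.2, 7.1]
opening: 0.019
```

```bash
python3 -m handwheel '[[0.01,[0,0.002,0],[0,0,0]],[0.01,[0,0,0],[0,0,0]]]'
python3 -m handwheel '[[0.01,[0,0.002,0],[0,0,0]],[0.01,[0,0,0],[0,0,0]]]'
python3 -m handwheel '[[0.01,[0,0.0015,0],[0,0,0]],[0.01,[0,0,0],[0,0,0]]]'
python3 -m handwheel '[[0.01,[0,0.0015,0],[0,0,0]],[0.01,[0,0,0],[0,0,0]]]'
```

```text
t: 11.2
tool_pos: [0.5125, 0.1677, 0.0453]
tool_rot: [2.192, 0.061, -2.193]
contact_force: [-3.7, -0.0, 6.8]
opening: 0.019
t: 11.37
tool_pos: [0.5126, 0.1657, 0.0453]
tool_rot: [2.192, 0.061, -2.193]
contact_force: [-4.1, 0.7, 6.7]
opening: 0.0191
t: 11.53
tool_pos: [0.5126, 0.1643, 0.0453]
tool_rot: [2.192, 0.061, -2.193]
contact_force: [-2.8, 0.5, 5.7]
opening: 0.0191
t: 11.7
tool_pos: [0.5127, 0.1627, 0.0453]
tool_rot: [2.192, 0.061, -2.193]
contact_force: [-2.4, 0.8, 6.4]
opening: 0.0189
```

```bash
for i in 1; do python3 -m handwheel '[[0.01,[0,0.001,0],[0,0,0]],[0.01,[0,0,0],[0,0,0]]]'
python3 -m handwheel '[[0.01,[0,0.001,0],[0,0,0]],[0.01,[0,0,0],[0,0,0]]]'
python3 -m handwheel '[[0.01,[0,0.001,0],[0,0,0]],[0.01,[0,0,0],[0,0,0]]]'
python3 -m handwheel '[[0.01,[0,0.001,0],[0,0,0]],[0.01,[0,0,0],[0,0,0]]]'; done | grep -v rot
```

```text
t: 11.87
tool_pos: [0.5128, 0.1615, 0.0453]
contact_force: [-3.6, -0.8, 7.3]
opening: 0.0192
t: 12.03
tool_pos: [0.5129, 0.1603, 0.0453]
contact_force: [-2.6, -2.4, 7.0]
opening: 0.019
t: 12.2
tool_pos: [0.513, 0.1588, 0.0453]
contact_force: [-3.0, -3.4, 7.0]
opening: 0.0185
t: 12.37
tool_pos: [0.513, 0.1575, 0.0452]
contact_force: [-2.6, -4.0, 7.7]
opening: 0.0189
```

```bash
for i in 1; do python3 -m handwheel '[[0.01,[0,0.001,0],[0,0,0]],[0.01,[0,0,0],[0,0,0]]]'
python3 -m handwheel '[[0.01,[0,0.001,0],[0,0,0]],[0.01,[0,0,0],[0,0,0]]]'; done | grep -v rot
```

```text
t: 12.53
tool_pos: [0.5131, 0.1572, 0.0453]
contact_force: [-3.7, -0.9, 6.2]
opening: 0.0192
t: 12.7
tool_pos: [0.5131, 0.157, 0.0453]
contact_force: [-3.7, 2.8, 6.6]
opening: 0.0185
```

```bash
python3 -m handwheel '[[0.01,[0,-0.0005,0],[0,0,0]],[0.01,[0,0,0],[0,0,0]],[0.01,[0,0,0],[0,0,0]],[0.01,[0,0,0],[0,0,0]],[0.01,[0,0,0],[0,0,0]]]'|grep -v rot
python3 - <<'E'
from h import *
im=ctrl.get_image("top");cv2.imwrite("pics/t10.png",cv2.resize(im[170:270,200:340,::-1],None,fx=5,fy=5,interpolation=cv2.INTER_CUBIC))
im=ctrl.get_image("scene");cv2.imwrite("pics/s10.png",cv2.resize(im[170:290,200:340,::-1],None,fx=5,fy=5,interpolation=cv2.INTER_CUBIC))
E
```

```text
t: 13.12
tool_pos: [0.5131, 0.1571, 0.0453]
contact_force: [-3.3, 0.8, 7.1]
opening: 0.0192
```

View pics/s10.png

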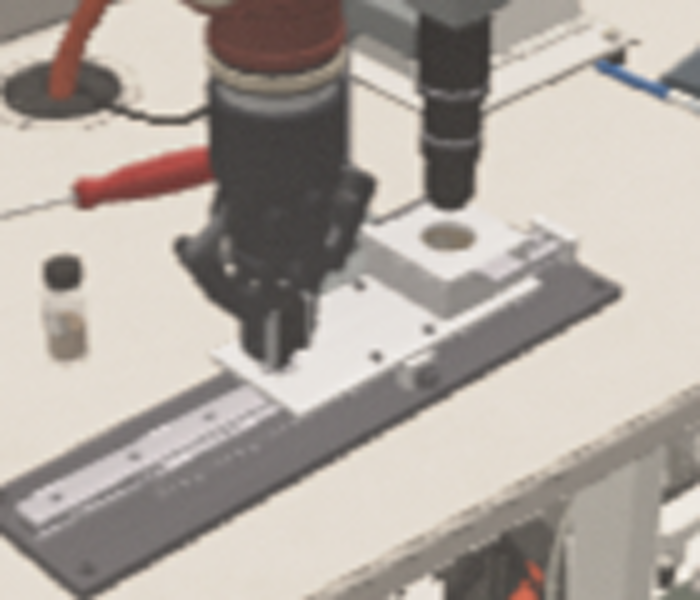

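View pics/t10.png

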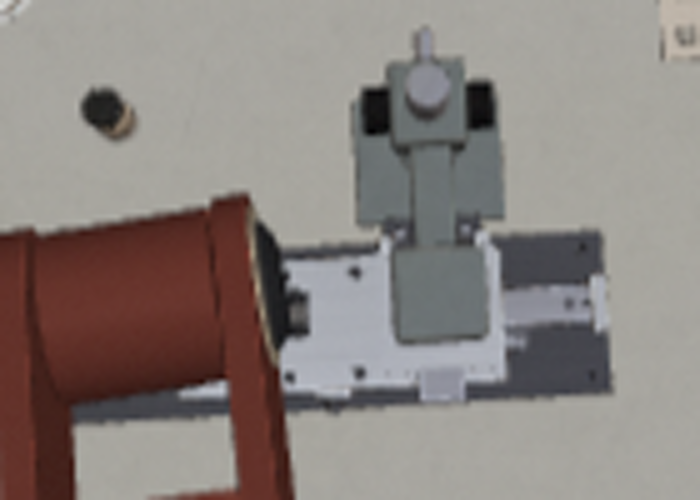

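Run:
```python
from station import ctrl
print(ctrl.finish_job()); o=ctrl.get_obs(); print(o["t"],o["tool_pos"],o["contact_force"],o["opening"])
```

```text
the job is handed in; nothing more can be done
None
the job is handed in; nothing more can be done
```

I shut the frame first, then slid the carriage by its knob until the ball dropped into the notch. I handed the job in at about 13 s with the grip still set to 80 N. The hand-in gives no verdict, so the points below are my own last checks.

- **Frame:** I pushed it down with closed fingers, and it stopped at 65.4 mm, against 65.5 mm expected when shut. It took about 12 N of downward press there. The last pictures show it still flat, with the puck sitting in its nest.
- **Notch:** The force along the rail went from −4 N to +2.8 N while the tool moved only about 0.5 mm, which is the ball seating. I then backed the push off to about 0.8 N. In both pictures the puck or frame tab lines up with the lens barrel.
- **Travel:** The carriage moved about 167 mm, within the 110–170 mm given. My picture estimates of where the notch would be ranged from 163 to 168 mm.
- **Bystanders:** The vial did not move in the last pictures. The dish and tape were last in view at about 10 s and had not moved. I did not check the second puck or the spanner at the end, but the tool did not go near them after its first swing across the bench.

Two readings differed from what I expected. The fingers closed to about 19 mm on the 22 mm knob, which I put down to the ribs and soft pads, and the grip carried the carriage without slipping. There was also a steady 6–7 N upward force on the tool while gripping, well under the limits.

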